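Take the rotary tool from its guarded dock and hold it plumb over the pilot mark

TASK

Slide the clear guard of the tool dock fully open and leave it open, then draw the blue rotary tool out of its leaning holster along its length, without knocking its fine bit against anything. Turn it plumb, bit pointing straight down, and hold it in the air with the bit's tip about 8 cm above the red-ringed pilot mark in the middle of the round plywood blank; the job finishes with the gripper still holding the tool there, still, ready to drill. Leave the blank and the other things on the bench where they are.

Things in the scene. Friction and masses are not known exactly. Their poses are not given: they have to be found in the camera images.
- dock: Fixed tool dock: grey base plate (x -70 to 120, y -110 to 310 mm, 12 thick) with a leaning black holster and, at the back, a rail. Origin on the bench surface; z up, y along the rail (the way the guard opens), x away from the robot. Rail at x = 98 mm, 195 mm high, on posts 212 mm high at y = -95 and 295 mm. With the guard open nothing stands over y -65 to 65 mm in front of the rail.
- holster_mouth (a point): Centre of the mouth of the holster: a square tube about 48 x 50 mm inside, 62 mm over its sides. Its axis lies in the dock's x-z plane and leans 0.7 rad from vertical, mouth up and towards dock -x. This point is on the axis of the stored tool, 55 mm from the tool's origin.
- guard (a joint): Slide of the clear guard along dock +y, m: 0 = shut over the holster, 0.20 = fully open (end stop). Friction about 1.5 N; stays where left. Clear plate 130 mm wide (y), its top 209 mm above the bench, from the rail to dock x = -127 mm, with a lip at the front going down to 160 mm, orange edges and a red fin on top. Shut, it covers the tool from above and in front.
- guard_grip (a point): Grip point in the upright red fin on top of the guard, moving with it. Fin 14 mm thick (dock x), 45 mm long (dock y), its top 249 mm above the bench, 40 mm above the plate. This point is 15 mm below the fin's top, 25 mm above the plate, at dock x = -40 mm. Pinch it from above across dock x.
- rotary: Rotary tool, round blue body 44 mm across, black tail cap, 0.28-0.45 kg. Origin: centre of the body's front shoulder; +z to the tail end at 130 mm. Nose (29 mm across) to z = -30, bit to z = -55 mm. Stored: loose, nose down, +z leaning 0.7 rad to dock -x, own y = dock y; z 55 to 130 mm stands out, free to grip across y. Draw it at least 115 mm along +z to clear the bit.
- bit: The steel bit fixed in the nose of the rotary tool, 5 mm in diameter, 25 mm long. Origin at its tip (z = -55 mm of the tool), axes parallel to the tool's: +z from the tip to the tail.
- round_blank: Round plywood blank lying loose on the bench, 110 mm in diameter, 6 mm thick, with a red ring at its centre. Origin at the centre of its underside.
- mark (a point): The pilot mark: centre of the red ring (20 mm in diameter), on the top face of the round blank, 6 mm above the bench.
- square_blank: Square plywood blank with dark cut lines, 110 x 110 x 6 mm, loose, leave alone; it may lie either side of the round one. Origin: underside centre.
- glue: Pale white-grey glue bottle with yellow cap, 56 mm in diameter, 140 mm tall, leave alone. Origin: underside centre.
- tape: Cardboard-coloured tape roll lying flat, 90 mm in diameter, 30 mm high, leave alone. Origin: underside centre.
- driver: Screwdriver lying on the bench near the robot, about 200 mm long, leave alone. Origin: underside.
- clamp: Red and dark bar clamp lying flat, 170 mm long, up to 25 mm high, leave alone. Origin: underside of its bar's middle.
- sander: Cork sanding block with blue grip, 70 x 110 mm, 47 mm tall, leave alone. Origin: underside centre.
Things that resemble listed ones, but are neither listed nor needed, are in the scene too. What is shaped like the round_blank but pink, purple or yellow is not meant.

How it is judged:
By the outcome, as a careful person would: the job done as asked, in the order asked, and still so for the second after the job is handed in, while the arm keeps its last pose, push and grip.
It also fails if it takes over 58 s, if anything falls off the work surface, if the arm or the gripper's body presses on something with over 40 N, if the wrist force passes 120 N, or if a joint passes its speed limit or range.

ROBOT

A 6-joint arm with a two-finger parallel gripper is mounted at the origin on the work surface. World frame = base frame: x ahead of the robot, y to its left, z up, the work surface at z = 0. Lengths are in mm, angles in rad, forces in N, time in s.
With the tool pointing down it reaches from about 300 to 750 mm from the base axis. Payload 8.5 kg.
Tool frame: the origin (TCP) lies midway between the tips of the shut fingers; the grasp point (between the pads) lies 19 mm behind it; z points along the fingers, y is the line along which they close (so a half turn about z gives the same grasp; the last joint's range is limited). The gripper opens to 85 mm and grips with 20 to 120 N. Pads are 22 mm wide; open, the fingers measure 114 mm over their backs; the gripper's body (76 mm by 85 mm) begins 54 mm behind the grasp point. The pads swing forward as they close: fully open they stand 13 mm farther back than shut.
Start: joints at [-1.365, 0.381, 1.297, -0, 1.464, -0.215], TCP at [224.662, -502.003, 201.722] pointing down, gripper open.
Joint ranges: [-3.11, 3.11], [-0.89, 2.33], [0.22, 2.48], [-1.42, 4.56], [0.17, 2.85], [-2.88, 2.88]. Speed limits (rad/s): [2.39, 2.39, 3.14, 3.14, 3.14, 3.14].

INTERFACE

Orientations are given as a unit quaternion [w, x, y, z].
In Python, from bench import readout, cams, workorder gives the robot as it stands.
- The arm moves only by the shell command python3 -m creep [OPENING] [FORCE], which reads ROWS from standard input. ROWS is a JSON object whose key "offsets" holds a list of rows, 1 to 8 of them, each of 6 numbers: dx, dy, dz in fractions of the full range, 1 being 800 mm, then a rotation vector rx, ry, rz in shares of 2 pi rad (1.0 is 2 pi rad); each row shifts and turns the commanded pose from where the row before left it, along the tool's axes as they then stand; what a row does not reach is not made up. A row lasts 1/12 s, in which the tool goes at most 41.7 mm and 0.125 rad, less where a joint would pass 70% of its speed; a pose out of reach is approached as far as the arm can. OPENING is the finger opening in mm, set as the command begins (- or left out keeps the last). The fingers move at their own pace and stop on an object; FORCE is the grip in N (left out, the last holds). Time passes only in rows, so rows that do not move let the fingers close. It prints the time, the measured TCP pose, the force, the opening and the grip force at its end. No shift or turn number may pass 1 either way. Input that does not fit is refused with a message, and nothing moves.
- readout.sense(): the state, without advancing time (a new reading comes with each control period).
- cams.grab_frame(name): name is "scene" or "top" or "wrist"; returns (picture, depth): 384x512x3 uint8, red, green, blue; 384x512 float32, mm along the optical axis (not along the pixel's ray), 0 where there is no reading.
- cams.camera_params(name): a dict with "vertical_fov" (degrees; the focal length in pixels is half the picture's height over the tangent of half this angle, whatever the lens; pixels are square), "cx", "cy" (the principal point, pixels), "R" (3x3) and "t" (3): a world point X has camera coordinates R X + t; the wrist camera has in their place "mount" (4x4, takes a point from camera to tool coordinates, whose origin is the TCP and whose axes are the flange's). Camera axes: x right, y down, z forward; pixel columns grow to the right and rows downward; lengths in mm; the calibration is good to about 2 mm. A picture is of the moment at which its call begins: read the wrist's pose just before it. camera_params takes no time and is no camera call.
- workorder.sign_off(): hands the job in; it is judged then, once.
Trained networks look in the newest picture that a camera, given by its name, has taken for a name from the list of things; names that differ only in an ending like _2 or _b are one class to them, and where a whole thing is asked for, a point or a joint stands for the part that bears it (a point fixed in the world has none). Each returns a list of dicts, best first, with "conf" (0 to 1); they miss things now and then, are a little off and sometimes report something else, mostly with a low value. They report only what shows in the picture. A call takes as long as a camera call. They do not tell look-alikes from the thing itself.
- cams.outline_of(target, camera): "pixels" (384x512 bool, what is visible of it) and "extent" ([left, top, width, height] in pixels, round what is visible of it).
- cams.mark_of(target, camera): "at" ([column, row] in pixels: a listed point, or the origin of a listed thing).
The state is a dict: "time_s": time; "q": joint angles; "dq": joint speeds; "joint_torque": joint torques, N m; "position": TCP position; "eef_rot": TCP orientation; "ft_force": force on the tool from outside, world axes, zero at the start; "ft_torque": the same for the moment, N m; "gripper_width": finger opening in mm; "gripper_force": force on a finger pad.
Only numpy, scipy, OpenCV 4.12 (cv2) and the standard library are available. Lean on these libraries where they do the work, as an engineer would, in place of code of your own. Each camera call takes 0.05 s, during which the arm holds its last target. There are 200 camera calls.

## Working session

There is one attempt and no reset: what is moved stays moved. The work goes in short steps, Python scripts to look and compute and a shell command to move; the robot and the scene stay as the last step left them, time stands still between calls to the robot, and variables do not carry over. Pictures are saved under pics/ and viewed, at most 10 in all, crops included, and the job is handed in when it is done.

```bash
ls; mkdir -p pics; cat > h.py <<'E'
import numpy as np, cv2
from bench import readout, cams, workorder
from scipy.spatial.transform import Rotation as R
def pose():
    s=readout.sense(); q=s["eef_rot"]
    return np.array(s["position"]), R.from_quat([q[1],q[2],q[3],q[0]]).as_matrix(), s
def cam(name):
    p=cams.camera_params(name); f=192/np.tan(np.radians(p["vertical_fov"])/2)
    if name=="wrist":
        P,M,_=pose(); T=np.eye(4);T[:3,:3]=M;T[:3,3]=P
        C=T@np.array(p["mount"]); Rc=C[:3,:3].T; t=-Rc@C[:3,3]
    else: Rc=np.array(p["R"]);t=np.array(p["t"])
    return f,p["cx"],p["cy"],Rc,t
def ray(c,uv):
    f,cx,cy,Rc,t=c; d=np.array([(uv[0]-cx)/f,(uv[1]-cy)/f,1.]); return -Rc.T@t, Rc.T@d   # o + depth*d
def at_z(c,uv,z):
    o,d=ray(c,uv); return o+d*(z-o[2])/d[2]
def at_d(c,uv,depth):
    o,d=ray(c,uv); return o+d*depth
def proj(c,X):
    f,cx,cy,Rc,t=c; x=Rc@np.asarray(X,float)+t; return np.array([f*x[0]/x[2]+cx,f*x[1]/x[2]+cy])
def tri(obs):
    A=np.zeros((3,3));b=np.zeros(3)
    for c,uv in obs:
        o,d=ray(c,uv);d=d/np.linalg.norm(d);Q=np.eye(3)-np.outer(d,d);A+=Q;b+=Q@o
    X=np.linalg.solve(A,b); return X,[np.linalg.norm(proj(c,X)-uv) for c,uv in obs]
def save(img,name): cv2.imwrite("pics/"+name,cv2.cvtColor(img,cv2.COLOR_RGB2BGR))
E
python3 - <<'E'
from h import *
np.set_printoptions(precision=1,suppress=True)
s,ds=cams.grab_frame("scene"); t,dt=cams.grab_frame("top")
save(s,"scene0.png");save(t,"top0.png")
for n in ["holster_mouth","guard_grip","rotary","bit","mark","round_blank","dock","square_blank","glue","tape","sander","clamp","driver"]:
    for c in ["scene","top"]:
        r=cams.mark_of(n,c); print(n,c,[(np.round(x["at"]),round(x["conf"],2)) for x in r[:3]])
print(readout.sense()["time_s"])
for c in ["scene","top"]:
    k=cam(c); print(c,k[0],-k[3].T@k[4])
E
```

```text
pics
holster_mouth scene [(array([300., 200.]), 0.71)]
holster_mouth top []
guard_grip scene [(array([299., 169.]), 0.72)]
guard_grip top [(array([188., 161.]), 0.84)]
rotary scene [(array([303., 215.]), 0.54), (array([302., 227.]), 0.32)]
rotary top []
bit scene [(array([269., 285.]), 0.28)]
bit top []
mark scene [(array([146., 215.]), 0.96), (array([234., 237.]), 0.91), (array([255., 203.]), 0.88)]
mark top [(array([228., 228.]), 0.92), (array([181., 237.]), 0.91), (array([382., 250.]), 0.73)]
round_blank scene [(array([233., 239.]), 0.95), (array([142., 213.]), 0.93), (array([251., 208.]), 0.92)]
round_blank top [(array([380., 250.]), 0.85), (array([272., 190.]), 0.84), (array([178., 238.]), 0.72)]
dock scene [(array([302., 226.]), 0.7)]
dock top [(array([205., 161.]), 0.68)]
square_blank scene [(array([173., 258.]), 0.58)]
square_blank top [(array([334., 199.]), 0.84)]
glue scene [(array([264., 283.]), 0.64)]
glue top [(array([275., 129.]), 0.77)]
tape scene [(array([242., 310.]), 0.71)]
tape top [(array([309., 121.]), 0.57)]
sander scene [(array([185., 316.]), 0.78)]
sander top [(array([352., 141.]), 0.64)]
clamp scene [(array([307., 168.]), 0.47)]
clamp top [(array([131., 247.]), 0.74), (array([273., 193.]), 0.24)]
driver scene [(array([170., 226.]), 0.57)]
driver top []
1.4
scene 369.6247740153592 [1317.4 -592.4  962.5]
top 388.12327368224817 [ 333.8  -67.9 1301.2]
```

View pics/scene0.png

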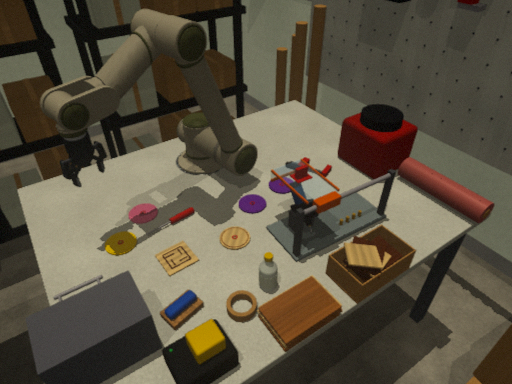

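View pics/top0.png

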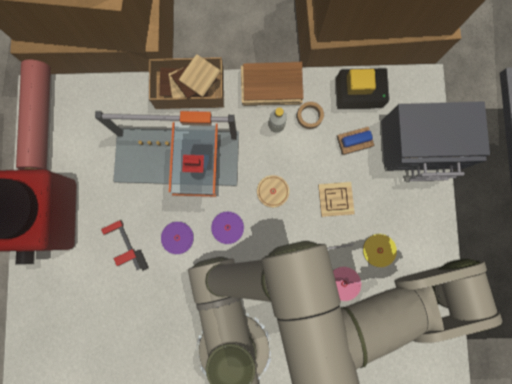

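The plywood blank is at scene (235,238) and top (273,191). Things that could be taken for it are purple discs at scene (253,204) and (282,185), a pink one at (143,213) and a yellow one at (121,242). Going by the description, I choose the plywood-coloured disc with the red ring. In the top view the dock's rail runs from about (100,118) to (232,118), and the guard with its red fin is at (192,163). It opens to the image left. Next I'll check a close crop.

```bash
python3 - <<'E'
from h import *
s=cv2.imread("pics/scene0.png");t=cv2.imread("pics/top0.png")
a=cv2.resize(t[95:215,90:290],None,fx=4,fy=4,interpolation=cv2.INTER_CUBIC)
save(a[:,:,::-1],"ctop.png")
b=cv2.resize(s[150:260,220:400],None,fx=4.4,fy=4.4,interpolation=cv2.INTER_CUBIC)
save(b[:,:,::-1],"csc.png")
E
```

```text
(no output)
```

View pics/ctop.png

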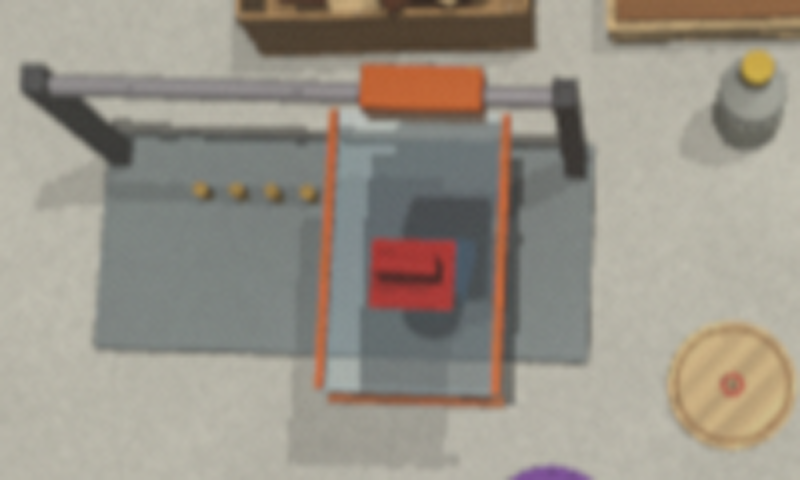

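View pics/csc.png

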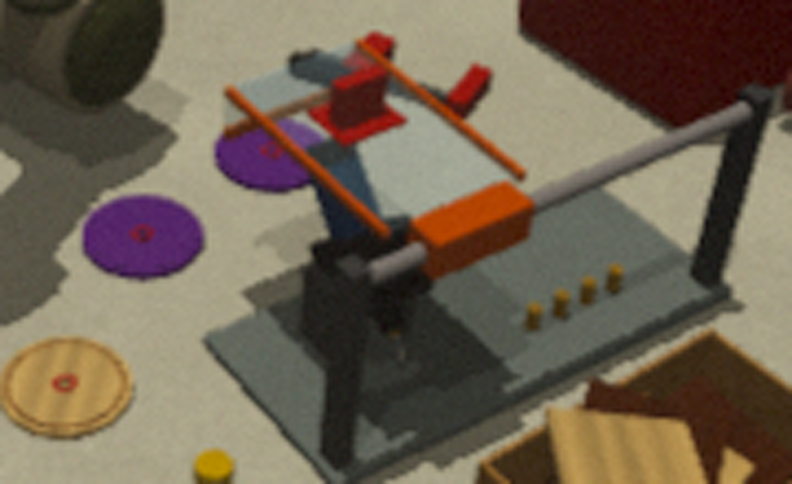

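The crops confirm the plywood disc with the red ring at top (273,191) and scene (235,238). They also show the fin as an upright red block on the clear plate, the tool beneath it, and the post tops and base corners. I'll fit the dock pose to these.

```bash
cat > fit.py <<'E'
from h import *
from scipy.optimize import least_squares
np.set_printoptions(precision=1,suppress=True)
T=lambda x,y:(90+x/4,95+y/4)
S=lambda x,y:(220+x/4.4,150+y/4.4)
obs=[("top",(98,295,212),T(35,78)),("top",(98,-95,212),T(565,92)),("top",(-70,310,12),T(95,348)),("top",(-70,-110,12),T(588,362)),("top",(120,-110,12),T(596,147)),
("scene",(98,295,212),S(755,98)),("scene",(98,-95,212),S(338,265)),("scene",(-70,-110,12),S(207,340)),("scene",(120,-110,12),S(340,472)),("scene",(120,310,12),S(740,300))]
C={n:cam(n) for n in("top","scene")}
def W(p,X): return R.from_euler("z",p[2]).as_matrix()@np.array(X,float)+[p[0],p[1],0]
def res(p): return np.concatenate([proj(C[n],W(p,X))-uv for n,X,uv in obs])
if __name__=="__main__":
    r=least_squares(res,[600,100,0.0],loss="soft_l1"); p=r.x
    print(p[:2],p[2]); print(res(p).reshape(-1,2))
    print("guard_grip pred",W(p,(-40,0,234)),"px",[proj(C[n],W(p,(-40,0,234))) for n in C])
    print("grip tri",tri([(C["top"],(188,161)),(C["scene"],(299,169))]))
    print("mark tri",tri([(C["top"],(273,191)),(C["scene"],(235,238))]), at_z(C["top"],(273,191),6),at_z(C["scene"],(235,238),6))
    m=S(367,0)
    P,M,s=pose();print(P,M,s["time_s"])
E
python3 fit.py
```

```text
[608.1  84. ] -0.060418588889674975
[[-0.5 -1.2]
 [ 0.3 -0.2]
 [-0.9 -0.9]
 [-0.   0.1]
 [ 0.3 -1. ]
 [-0.2 -1.8]
 [ 2.2 -0.6]
 [-2.3 -1.9]
 [-2.3  2.6]
 [-1.7 -2.7]]
guard_grip pred [568.2  86.4 234. ] px [array([195.2, 161.7]), array([298.2, 171.2])]
grip tri (array([565.9, 100.1, 238. ]), [np.float64(2.5138700488475823), np.float64(2.084355096768221)])
mark tri (array([ 513.2, -140.9,   -0.1]), [np.float64(0.5868930923963529), np.float64(0.554907029744208)]) [ 511.5 -142.3    6. ] [ 519.3 -142.     6. ]
[ 224.7 -502.   201.7] [[ 0.9  0.4  0. ]
 [ 0.4 -0.9  0. ]
 [ 0.   0.  -1. ]] 1.4
```

```bash
cat > go.py <<'E'
from h import *
np.set_printoptions(precision=3,suppress=True)
YAW=-0.06
def dock_dir(v): return R.from_euler("z",YAW).as_matrix()@np.array(v,float)
def delta(target,zax=None,yax=None):
    P,M,s=pose(); print("t",s["time_s"],"P",P,"F",np.array(s["ft_force"]),"w",s["gripper_width"],"q",np.array(s["q"]))
    d=M.T@(np.array(target,float)-P); print("delta tool",d)
    if zax is not None:
        z=np.array(zax,float);z/=np.linalg.norm(z);best=None
        y=np.array(yax,float);y-=z*(y@z);y/=np.linalg.norm(y)
        for sg in(1,-1):
            N=np.column_stack([np.cross(sg*y,z),sg*y,z]); print("rotvec",R.from_matrix(M.T@N).as_rotvec(),"delta after rot",N.T@(np.array(target)-P))
E
python3 -c "
from go import *
delta((568,90,330),(0,0,-1),dock_dir((1,0,0)))"
```

```text
t 1.4 P [ 224.664 -502.008  201.723] F [-0.195  0.137 -0.176] w 85.54387973764369 q [-1.365  0.381  1.297  0.     1.464 -0.215]
delta tool [ 555.227 -400.096 -128.27 ]
rotvec [ 0.   -0.   -1.09] delta after rot [ 611.531  307.219 -128.277]
rotvec [-0.    -0.     2.052] delta after rot [-611.531 -307.219 -128.277]
```

Units first: shifts go in shares of 800 mm and turns go in shares of 2 pi rad. So 33 mm / 800 = 0.0413, 30 mm / 800 = 0.0375.

```bash
echo '{"offsets": [[0.0375, -0.0275, -0.02, 0, 0, 0], [0.0375, -0.0275, -0.02, 0, 0, 0], [0.0375, -0.0275, -0.02, 0, 0, 0], [0.0375, -0.0275, -0.02, 0, 0, 0], [0.0413, -0.03, -0.01, 0, 0, 0], [0.0413, -0.03, -0.01, 0, 0, 0], [0.0413, -0.03, -0.01, 0, 0, 0], [0.0413, -0.03, -0.01, 0, 0, 0]]}' | python3 -m creep
echo '{"offsets": [[0.0413, -0.03, -0.01, 0, 0, 0], [0.0413, -0.03, -0.01, 0, 0, 0], [0.0413, -0.03, -0.01, 0, 0, 0], [0.0413, -0.03, -0.01, 0, 0, 0], [0.0413, -0.03, 0, 0, 0, 0], [0.0413, -0.03, 0, 0, 0, 0], [0.0413, -0.03, 0, 0, 0, 0], [0.0413, -0.03, 0, 0, 0, 0]]}' | python3 -m creep
echo '{"offsets": [[0, 0, 0, 0, 0, -0.0193], [0, 0, 0, 0, 0, -0.0193], [0, 0, 0, 0, 0, -0.0193], [0, 0, 0, 0, 0, -0.0193], [0, 0, 0, 0, 0, -0.0193], [0, 0, 0, 0, 0, -0.0193], [0, 0, 0, 0, 0, -0.0193], [0, 0, 0, 0, 0, -0.0193]]}' | python3 -m creep
python3 -c "
from go import *
delta((568,90,330),(0,0,-1),dock_dir((1,0,0)))"
```

```text
time_s: 2.07
position: [380.0, -229.2, 298.4]
eef_rot: [0.0, 0.978, 0.209, 0.0]
ft_force: [0.9, -0.6, 0.3]
gripper_width: 85.6
gripper_force: 0.0
time_s: 2.73
position: [542.6, 54.1, 329.9]
eef_rot: [0.0, 0.978, 0.209, 0.0]
ft_force: [0.3, -1.4, -0.0]
gripper_width: 85.1
gripper_force: 0.0
time_s: 3.4
position: [542.0, 52.0, 329.7]
eef_rot: [0.0, 0.766, 0.642, -0.0]
ft_force: [-0.3, -1.3, -0.3]
gripper_width: 85.0
gripper_force: 0.0
t 3.4 P [542.041  51.986 329.715] F [-0.342 -1.295 -0.329] w 84.97283700793975 q [-0.122  0.316  1.034 -0.     1.791  0.054]
delta tool [41.971 18.904 -0.286]
rotvec [-0.     0.    -0.116] delta after rot [39.502 23.633 -0.285]
rotvec [0.    0.    3.026] delta after rot [-39.502 -23.633  -0.285]
```

```bash
cat > look.py <<'E'
from go import *
import sys
def look(names,save_as=None):
    c=cam("wrist"); img,d=cams.grab_frame("wrist")
    if save_as: save(img,save_as)
    for n in names:
        for r in cams.mark_of(n,"wrist")[:2]:
            u,v=map(int,np.round(r["at"])); dd=d[max(v-1,0):v+2,max(u-1,0):u+2]; dep=np.median(dd) if dd.size else 0
            print(n,r["at"],round(r["conf"],2),"depthpt",at_d(c,r["at"],dep))
    return c,img,d
E
python3 - <<'E'
from look import *
c,img,d=look(["guard_grip","holster_mouth","rotary"],"w1.png")
P=pose()[0]
# red fin top via depth
hsv=cv2.cvtColor(img,cv2.COLOR_RGB2HSV); red=((hsv[...,0]<6)|(hsv[...,0]>174))&(hsv[...,1]>130)&(d>0)
v,u=np.nonzero(red); X=np.array([at_d(c,(a,b),d[b,a]) for a,b in zip(u,v)])
top=X[(X[:,2]>235)]; print(len(X),len(top))
if len(top):
  L=R.from_euler("z",-YAW).apply(top); print("fin dock-rot ranges",np.percentile(L,[2,50,98],axis=0)); mid=(np.percentile(L,2,axis=0)+np.percentile(L,98,axis=0))/2; print("mid world",R.from_euler("z",YAW).apply(mid))
E
```

```text
guard_grip [279.2, 128.3] 0.85 depthpt [567.967 101.225 249.179]
rotary [403.0, 255.9] 0.59 depthpt [ 727.295 -133.866   48.321]
5097 1240
fin dock-rot ranges [[494.59   81.181 244.308]
 [561.868 134.31  249.023]
 [568.955 155.282 386.721]]
mid world [537.905  86.132 315.514]
```

View pics/w1.png

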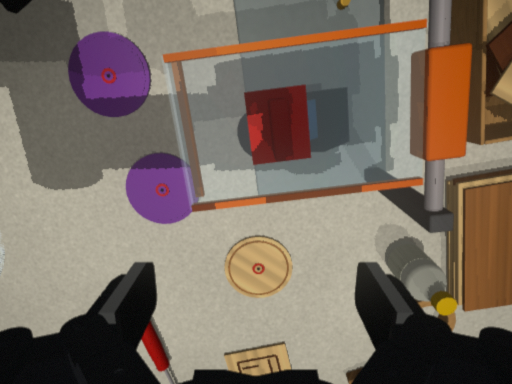

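```bash
python3 - <<'E'
from look import *
c,img,d=look([])
hsv=cv2.cvtColor(img,cv2.COLOR_RGB2HSV); 
def pts(mask):
    v,u=np.nonzero(mask&(d>0)); return np.array([at_d(c,(a,b),d[b,a]) for a,b in zip(u,v)])
red=((hsv[...,0]<6)|(hsv[...,0]>174))&(hsv[...,1]>130); red[:, :200]=0;red[:,360:]=0;red[200:]=0
X=pts(red); T=X[abs(X[:,2]-249)<4]; Q=X[abs(X[:,2]-213)<6]
print("fin top n",len(T),np.median(T,axis=0)); r=cv2.minAreaRect(T[:,:2].astype(np.float32)); print(r)
org=(hsv[...,0]>6)&(hsv[...,0]<16)&(hsv[...,1]>170)
X=pts(org)
for lo,hi in((20,65),(175,215)):
    m=org.copy(); m[:lo]=0;m[hi:]=0;m[:,:205]=0;m[:,408:]=0
    e=pts(m); e=e[abs(e[:,2]-209)<15]; l=cv2.fitLine(e[:,:2].astype(np.float32),cv2.DIST_HUBER,0,.01,.01).ravel(); print("edge",len(e),l,np.arctan2(l[1],l[0]),np.median(e,axis=0))
m=(hsv[...,1]<40); m[:,:427]=0;m[:,452:]=0;m[40:]=0
e=pts(m); e=e[abs(e[:,2]-195)<25]; print("rail",len(e),np.median(e,axis=0) if len(e) else 0)
w=pts(org[:, :]&(np.indices(org.shape)[1]>405)&(np.indices(org.shape)[0]<165)); print("car",len(w),cv2.minAreaRect(w[:,:2].astype(np.float32)),np.median(w,axis=0))
E
```

```text
fin top n 1184 [569.243 100.842 248.986]
((569.351806640625, 99.74928283691406), (44.53510284423828, 14.087432861328125), 86.8471450805664)
edge 1630 [  0.999  -0.053 602.897 160.522] -0.053327516 [604.265 160.475 211.179]
edge 577 [  0.998  -0.055 587.578  35.559] -0.055054195 [547.525  35.643 211.135]
rail 888 [706.88  156.047 201.615]
car 5980 ((765.1402587890625, 98.23338317871094), (112.57470703125, 179.7440185546875), 86.92813110351562) [708.38  103.064 214.701]
```

```bash
sed -i 's/YAW=-0.06/YAW=-0.054/' go.py; python3 -c "
from go import *
delta((569.4,99.7,222),(0,0,-1),dock_dir((1,0,0)))"
```

```text
t 3.65 P [542.032  51.969 329.706] F [-0.172 -0.485 -0.166] w 85.2647116357203 q [-0.122  0.316  1.034 -0.     1.791  0.064]
delta tool [ 51.962  18.101 107.704]
rotvec [-0.     0.    -0.132] delta after rot [ 49.139  24.752 107.706]
rotvec [0.   0.   3.01] delta after rot [-49.139 -24.752 107.706]
```

To row units: 25 mm / 800 = 0.0313, 24.5 mm / 800 = 0.0306, -0.066 rad / 6.2832 = -0.0105.

```bash
echo '{"offsets": [[0, 0, 0, 0, 0, -0.0105], [0, 0, 0, 0, 0, -0.0105], [0.0306, 0.0155, 0, 0, 0, 0], [0.0306, 0.0155, 0, 0, 0, 0], [0, 0, 0.025, 0, 0, 0], [0, 0, 0.0313, 0, 0, 0], [0, 0, 0.0313, 0, 0, 0], [0, 0, 0, 0, 0, 0]]}' | python3 -m creep
python3 -c "
from go import *
delta((569.4,99.7,222),(0,0,-1),dock_dir((1,0,0)))"
```

```text
time_s: 4.32
position: [567.5, 99.9, 255.1]
eef_rot: [-0.003, 0.725, 0.688, -0.003]
ft_force: [0.4, 0.1, -1.1]
gripper_width: 85.1
gripper_force: 0.0
t 4.3167 P [567.516  99.851 255.058] F [ 0.378  0.051 -1.057] w 85.07156656535146 q [-0.031  0.403  1.109 -0.     1.639  0.021]
delta tool [-0.045  2.181 33.04 ]
rotvec [-0.009  0.     0.002] delta after rot [-0.049  1.889 33.058]
rotvec [-0.    -0.014 -3.14 ] delta after rot [ 0.049 -1.889 33.058]
```

```bash
echo '{"offsets": [[0, 0.0013, 0.0138, 0, 0, 0], [0, 0, 0.0138, 0, 0, 0], [0, 0, 0.0138, 0, 0, 0], [0, 0, 0, 0, 0, 0], [0, 0, 0, 0, 0, 0]]}' | python3 -m creep && echo '{"offsets": [[0, 0, 0, 0, 0, 0], [0, 0, 0, 0, 0, 0], [0, 0, 0, 0, 0, 0], [0, 0, 0, 0, 0, 0], [0, 0, 0, 0, 0, 0], [0, 0, 0, 0, 0, 0], [0, 0, 0, 0, 0, 0]]}' | python3 -m creep 0 40
python3 -c "
from go import *
delta((569.4,99.7,222),(0,0,-1),dock_dir((1,0,0)))
P,M,s=pose(); print(M.T@dock_dir((0,1,0)))"
```

```text
time_s: 4.73
position: [570.5, 99.5, 227.8]
eef_rot: [0.0, 0.725, 0.689, 0.0]
ft_force: [-0.1, -0.0, 0.1]
gripper_width: 85.4
gripper_force: 0.0
time_s: 5.32
position: [570.3, 99.6, 226.8]
eef_rot: [0.0, 0.725, 0.689, 0.0]
ft_force: [0.6, -1.1, 1.0]
gripper_width: 0.6
gripper_force: 0.0
t 5.3167 P [570.273  99.624 226.792] F [ 0.562 -1.057  0.963] w 0.6301478265652958 q [-0.031  0.417  1.167  0.     1.558  0.019]
delta tool [ 0.032 -0.875  4.791]
rotvec [ 0.    -0.     0.004] delta after rot [ 0.029 -0.875  4.792]
rotvec [ 0.     0.    -3.138] delta after rot [-0.029  0.875  4.792]
[1.    0.004 0.   ]
```

```bash
python3 - <<'E'
from look import *
look(["guard_grip"],"w2.png")
s,_=cams.grab_frame("scene"); t,_=cams.grab_frame("top")
a=cv2.resize(s[100:240,240:400],(560,490)); save(a,"s2.png")
E
```

```text
guard_grip [253.9, 249.5] 0.81 depthpt [570.137 111.923 262.002]
```

View pics/s2.png

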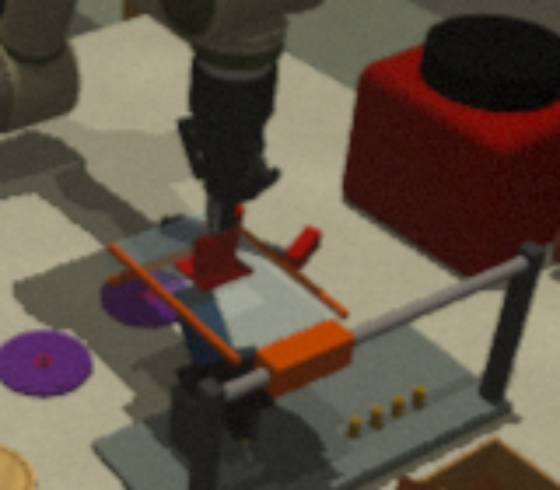

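```bash
python3 - <<'E'
from look import *
C=cam("top");S=cam("scene")
print(at_z(C,(192,162),249),at_z(C,(188,161),234),at_z(S,(303,167),249))
print("TCP px",proj(C,pose()[0]),proj(S,pose()[0]), "wrist",proj(cam("wrist"),pose()[0]))
print(np.array(cams.camera_params("wrist")["mount"]))
E
```

```text
[564.248  93.173 249.   ] [570.667 106.712 234.   ] [574.245 100.514 249.   ]
TCP px [190.924 161.624] [301.522 171.944] wrist [255.621 241.724]
[[  -0.001   -0.954   -0.3     78.388]
 [   1.      -0.      -0.001    0.043]
 [   0.001   -0.3      0.954 -172.505]
 [   0.       0.       0.       1.   ]]
```

View pics/w2.png

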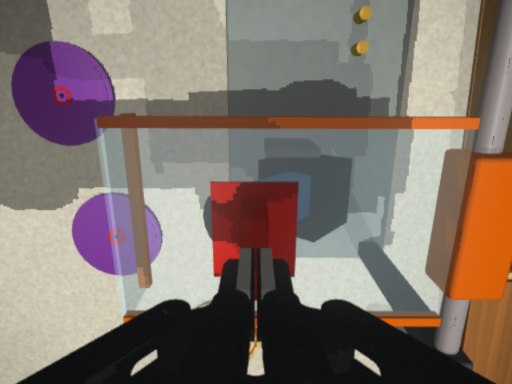

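```bash
python3 - <<'E'
from look import *
c,img,d=look([])
P,M,s=pose(); print(s["time_s"],s["gripper_width"],s["gripper_force"],P)
for v in range(170,300,8):
    print(v,[tuple(np.round(at_d(c,(u,v),d[v,u])).astype(int)) for u in (225,240,248,255,262,270,285)], img[v,255])
E
```

```text
5.5667 0.1691647359428444 0.0 [570.27   99.622 226.704]
170 [(np.int64(555), np.int64(137), np.int64(210)), (np.int64(563), np.int64(136), np.int64(209)), (np.int64(568), np.int64(136), np.int64(210)), (np.int64(572), np.int64(136), np.int64(208)), (np.int64(576), np.int64(136), np.int64(209)), (np.int64(580), np.int64(135), np.int64(209)), (np.int64(589), np.int64(135), np.int64(209))] [112 120 120]
178 [(np.int64(554), np.int64(132), np.int64(209)), (np.int64(563), np.int64(131), np.int64(209)), (np.int64(568), np.int64(131), np.int64(209)), (np.int64(572), np.int64(131), np.int64(209)), (np.int64(576), np.int64(131), np.int64(209)), (np.int64(580), np.int64(131), np.int64(210)), (np.int64(589), np.int64(130), np.int64(209))] [110 119 120]
186 [(np.int64(554), np.int64(128), np.int64(211)), (np.int64(563), np.int64(127), np.int64(211)), (np.int64(567), np.int64(127), np.int64(211)), (np.int64(571), np.int64(127), np.int64(211)), (np.int64(575), np.int64(127), np.int64(211)), (np.int64(580), np.int64(126), np.int64(211)), (np.int64(588), np.int64(126), np.int64(211))] [92 32 31]
194
[... 4116 characters left out ...]
[24 21 20]
290 [(np.int64(560), np.int64(114), np.int64(296)), (np.int64(566), np.int64(114), np.int64(297)), (np.int64(568), np.int64(112), np.int64(294)), (np.int64(571), np.int64(112), np.int64(295)), (np.int64(573), np.int64(112), np.int64(294)), (np.int64(576), np.int64(113), np.int64(297)), (np.int64(581), np.int64(113), np.int64(297))] [23 21 21]
298 [(np.int64(561), np.int64(115), np.int64(303)), (np.int64(566), np.int64(114), np.int64(301)), (np.int64(568), np.int64(114), np.int64(301)), (np.int64(571), np.int64(109), np.int64(294)), (np.int64(573), np.int64(113), np.int64(301)), (np.int64(576), np.int64(113), np.int64(301)), (np.int64(580), np.int64(115), np.int64(304))] [23 20 23]
```

```bash
python3 - <<'E'
from look import *
c,img,d=look([])
save(img,"w3.png")
for v in range(240,256,1):
    print(v,[tuple(np.round(at_d(c,(u,v),d[v,u])).astype(int).tolist()) for u in (244,252,256,260,268,274)])
print("expected finger tip front edge px at z=227:",proj(c,(570.3,110.6,227)), "z=249",proj(c,(570.3,110.6,249)),"z=258",proj(c,(570.3,110.6,258)))
E
```

```text
240 [(565, 111, 248), (569, 110, 248), (571, 111, 250), (573, 111, 249), (577, 109, 247), (581, 93, 211)]
241 [(565, 110, 249), (569, 110, 249), (571, 111, 250), (573, 110, 249), (577, 109, 247), (581, 93, 212)]
242 [(565, 110, 249), (569, 109, 249), (571, 110, 249), (573, 110, 249), (577, 109, 248), (581, 92, 211)]
243 [(565, 109, 249), (569, 109, 249), (571, 109, 250), (573, 109, 249), (577, 108, 248), (581, 91, 210)]
244 [(565, 110, 250), (569, 109, 250), (571, 109, 250), (573, 109, 250), (577, 108, 248), (581, 91, 211)]
245 [(565, 108, 249), (569, 108, 249), (571, 108, 249), (573, 108, 249), (577, 108, 249), (581, 90, 211)]
246 [(565, 108, 249), (569, 108, 249), (571, 108, 249), (573, 107, 248), (577, 107, 248), (581, 89, 211)]
247 [(565, 107, 249), (569, 107, 250), (571, 107, 249), (573, 107, 249), (577, 106, 248), (581, 89, 211)]
248 [(566, 112, 260), (569, 112, 261), (571, 112, 261), (573, 112, 260), (576, 111, 260), (581, 88, 211)]
249 [(566, 113, 263), (569, 112, 261), (571, 112, 263), (573, 112, 263), (576, 111, 261), (581, 87, 211)]
250 [(566, 113, 264), (569, 112, 263), (571, 112, 262), (573, 112, 263), (576, 112, 263), (581, 86, 211)]
251 [(566, 113, 264), (569, 112, 264), (571, 112, 264), (573, 112, 264), (576, 112, 264), (581, 86, 211)]
252 [(566, 112, 265), (569, 112, 264), (571, 113, 266), (573, 112, 265), (576, 112, 266), (581, 85, 211)]
253 [(566, 113, 266), (569, 113, 266), (571, 112, 266), (573, 111, 264), (576, 112, 267), (581, 85, 212)]
254 [(566, 113, 268), (569, 112, 267), (571, 113, 268), (573, 112, 266), (576, 112, 267), (581, 84, 211)]
255 [(566, 113, 269), (569, 112, 268), (571, 113, 269), (573, 112, 268), (576, 112, 268), (581, 83, 211)]
expected finger tip front edge px at z=227: [254.647 223.236] z=249 [254.516 240.119] z=258 [254.452 248.344]
```

To row units: 5 mm / 800 = 0.0063.

```bash
echo '{"offsets": [[0, 0, 0, 0, 0, 0], [0, 0, 0, 0, 0, 0], [0, 0, 0, 0, 0, 0], [0, 0, 0, 0, 0, 0], [0, 0, 0.0063, 0, 0, 0], [0, 0, 0.0063, 0, 0, 0], [0, 0, 0, 0, 0, 0]]}' | python3 -m creep 85
python3 - <<'E'
from look import *
c,img,d=look([]); save(img,"w4.png")
P,M,s=pose(); print(P,s["gripper_width"],s["ft_force"])
# all points near gripper in tool frame: x<40 forward of camera
v,u=np.nonzero((d>0)); sel=np.arange(len(v)); X=np.array([at_d(c,(a,b),d[b,a]) for a,b in zip(u,v)])
L=(X-P)@M
for side in(1,-1):
    m=(L[:,1]*side>25)&(L[:,1]*side<75)&(abs(L[:,0])<30)&(L[:,2]<-2)
    Q=L[m]; print(side,len(Q), "max z of finger", np.percentile(Q[:,2],[50,90,99,100]) if len(Q) else "", Q[Q[:,2]>np.percentile(Q[:,2],98)].mean(0) if len(Q) else "")
E
```

```text
time_s: 6.2
position: [569.7, 99.6, 215.3]
eef_rot: [-0.001, 0.725, 0.689, -0.001]
ft_force: [-0.3, 0.2, 0.2]
gripper_width: 83.5
gripper_force: 0.0
[569.937  99.607 215.879] 84.55480457207693 [-0.97   0.754  0.437]
1 11617 max z of finger [-93.196 -59.558 -45.205 -40.554] [  3.48   41.912 -44.973]
-1 11630 max z of finger [-93.36  -59.724 -45.346 -40.441] [  3.513 -42.353 -45.066]
```

The shut fingers closed above the fin. In the camera frame, the fingertips sit about 30 mm behind the reported TCP. I'll descend in small steps, watching the force.

To row units: 7 mm / 800 = 0.0088.

```bash
echo '{"offsets": [[0, 0, 0.0088, 0, 0, 0], [0, 0, 0.0088, 0, 0, 0], [0, 0, 0, 0, 0, 0], [0, 0, 0, 0, 0, 0]]}' | python3 -m creep
echo '{"offsets": [[0, 0, 0, 0, 0, 0], [0, 0, 0, 0, 0, 0], [0, 0, 0, 0, 0, 0], [0, 0, 0, 0, 0, 0], [0, 0, 0, 0, 0, 0], [0, 0, 0, 0, 0, 0], [0, 0, 0, 0, 0, 0]]}' | python3 -m creep 0 30
python3 - <<'E'
from look import *
c,img,d=look([]); save(img,"w5.png")
P,M,s=pose(); print(P,s["gripper_width"],s["ft_force"])
for v in range(190,300,8): print(v,[tuple(np.round(at_d(c,(u,v),d[v,u])).astype(int).tolist()) for u in (230,245,256,267,280)])
E
```

```text
time_s: 6.58
position: [570.0, 99.6, 202.1]
eef_rot: [-0.0, 0.725, 0.689, -0.0]
ft_force: [-0.5, 0.8, 0.1]
gripper_width: 85.3
gripper_force: 0.0
time_s: 7.17
position: [569.4, 99.7, 202.9]
eef_rot: [-0.001, 0.725, 0.689, -0.001]
ft_force: [-5.6, 0.6, 2.9]
gripper_width: 13.2
gripper_force: 30.6
[569.363  99.714 202.907] 13.555834271831547 [-4.951  0.519  4.139]
190 [(558, 132, 209), (566, 131, 209), (571, 131, 211), (577, 131, 209), (583, 130, 209)]
198 [(558, 128, 211), (565, 128, 212), (571, 127, 211), (576, 127, 212), (583, 127, 211)]
206 [(558, 124, 211), (565, 123, 211), (571, 123, 211), (576, 123, 212), (583, 122, 210)]
214 [(557, 120, 212), (565, 123, 221), (571, 122, 219), (576, 121, 219), (583, 118, 211)]
222 [(557, 115, 210), (566, 122, 231), (571, 122, 231), (576, 122, 230), (583, 114, 211)]
230 [(557, 110, 210), (566, 122, 240), (571, 122, 239), (575, 121, 239), (582, 110, 212)]
238 [(556, 106, 211), (566, 122, 247), (571, 122, 249), (575, 122, 249), (582, 105, 210)]
246 [(556, 101, 211), (566, 119, 249), (571, 119, 250), (575, 118, 249), (582, 101, 211)]
254 [(559, 113, 243), (566, 115, 249), (570, 115, 249), (575, 115, 249), (580, 112, 243)]
262 [(560, 113, 251), (566, 112, 249), (570, 112, 249), (575, 112, 250), (580, 112, 250)]
270 [(560, 113, 257), (565, 108, 249), (570, 108, 249), (575, 108, 249), (580, 112, 257)]
278 [(561, 113, 264), (565, 104, 249), (570, 104, 249), (574, 104, 249), (579, 112, 264)]
286 [(561, 112, 268), (565, 101, 249), (570, 101, 249), (574, 101, 250), (579, 112, 269)]
294 [(561, 110, 270), (565, 97, 249), (569, 97, 250), (574, 97, 249), (579, 110, 271)]
```

Gripped now: width 13.5 mm, 30 N. Next I slide along dock +y, which is tool +x.

To row units: 25 mm / 800 = 0.0313, 22 mm / 800 = 0.0275.

```bash
echo '{"offsets": [[0.0125, 0, 0, 0, 0, 0], [0.0275, 0, 0, 0, 0, 0], [0.0313, 0, 0, 0, 0, 0], [0.0313, 0, 0, 0, 0, 0], [0.0313, 0, 0, 0, 0, 0], [0.0313, 0, 0, 0, 0, 0], [0.0313, 0, 0, 0, 0, 0], [0.0125, 0, 0, 0, 0, 0]]}' | python3 -m creep
echo '{"offsets": [[0.0063, 0, 0, 0, 0, 0], [0.0063, 0, 0, 0, 0, 0], [0, 0, 0, 0, 0, 0]]}' | python3 -m creep
python3 -c "
from go import *
delta(pose()[0],(0,0,-1),dock_dir((1,0,0)))"
```

```text
time_s: 7.88
position: [578.4, 268.9, 203.0]
eef_rot: [0.0, 0.724, 0.69, 0.0]
ft_force: [-1.4, -2.5, 2.6]
gripper_width: 13.2
gripper_force: 30.9
time_s: 8.13
position: [578.8, 276.6, 203.0]
eef_rot: [-0.0, 0.724, 0.689, 0.0]
ft_force: [-5.4, 2.7, 4.6]
gripper_width: 13.5
gripper_force: 31.0
t 8.1333 P [578.802 276.595 202.967] F [-5.381  2.668  4.631] w 13.53806265269917 q [0.261 0.546 1.014 0.001 1.582 0.311]
delta tool [0. 0. 0.]
rotvec [-0.001 -0.001  0.004] delta after rot [0. 0. 0.]
rotvec [ 0.001 -0.001 -3.137] delta after rot [0. 0. 0.]
```

```bash
for i in 1 ; do echo '{"offsets": [[0.0063, 0, 0, 0, 0, 0], [0.0063, 0, 0, 0, 0, 0], [0, 0, 0, 0, 0, 0]]}' | python3 -m creep; echo '{"offsets": [[0.005, 0, 0, 0, 0, 0], [0.005, 0, 0, 0, 0, 0], [0, 0, 0, 0, 0, 0]]}' | python3 -m creep; done
```

```text
time_s: 8.38
position: [579.3, 286.1, 203.0]
eef_rot: [-0.0, 0.725, 0.689, -0.0]
ft_force: [-5.1, 1.7, 4.6]
gripper_width: 13.4
gripper_force: 31.0
time_s: 8.63
position: [579.5, 289.9, 202.9]
eef_rot: [0.002, 0.726, 0.688, -0.004]
ft_force: [-9.7, -17.2, 6.4]
gripper_width: 13.0
gripper_force: 31.4
```

To row units: 2 mm / 800 = 0.0025.

```bash
echo '{"offsets": [[0.0025, 0, 0, 0, 0, 0], [0, 0, 0, 0, 0, 0]]}' | python3 -m creep; echo '{"offsets": [[-0.0025, 0, 0, 0, 0, 0], [-0.0025, 0, 0, 0, 0, 0], [0, 0, 0, 0, 0, 0], [0, 0, 0, 0, 0, 0]]}' | python3 -m creep
```

```text
time_s: 8.8
position: [579.4, 290.1, 202.9]
eef_rot: [0.002, 0.726, 0.687, -0.005]
ft_force: [-11.6, -24.5, 8.3]
gripper_width: 13.4
gripper_force: 31.5
time_s: 9.13
position: [579.5, 290.2, 202.9]
eef_rot: [0.0, 0.725, 0.689, -0.001]
ft_force: [-6.7, -5.2, 4.6]
gripper_width: 13.3
gripper_force: 31.1
```

To row units: -40 mm / 800 = -0.05, -30 mm / 800 = -0.0375.

```bash
echo '{"offsets": [[0, 0, 0, 0, 0, 0], [0, 0, 0, 0, 0, 0], [0, 0, 0, 0, 0, 0], [0, 0, -0.0375, 0, 0, 0], [0, 0, -0.05, 0, 0, 0], [0, 0, -0.05, 0, 0, 0], [-0.05, 0, -0.0125, 0, 0, 0], [-0.05, 0, 0, 0, 0, 0]]}' | python3 -m creep 85; echo '{"offsets": [[-0.05, 0, -0.0125, 0, 0, 0], [-0.05, 0, -0.0125, 0, 0, 0], [-0.05, 0, -0.0125, 0, 0, 0], [-0.0375, 0, 0, 0, 0, 0], [0, 0, 0, 0, 0, 0]]}' | python3 -m creep
python3 - <<'E'
from look import *
c,img,d=look(["rotary","holster_mouth","guard_grip"],"w6.png")
P,M,s=pose();print(P,s["time_s"])
hsv=cv2.cvtColor(img,cv2.COLOR_RGB2HSV)
o=cams.outline_of("rotary","wrist"); print([(x["extent"],x["conf"]) for x in o])
np.savez("w6.npz",img=img,d=d,f=c[0],cx=c[1],cy=c[2],R=c[3],t=c[4],m=o[0]["pixels"] if o else 0)
E
```

```text
time_s: 9.8
position: [576.9, 212.9, 326.4]
eef_rot: [0.002, 0.723, 0.69, 0.004]
ft_force: [1.6, -0.3, -1.1]
gripper_width: 85.1
gripper_force: 0.0
time_s: 10.22
position: [568.7, 57.6, 353.2]
eef_rot: [0.001, 0.727, 0.687, 0.0]
ft_force: [0.1, 0.7, 0.7]
gripper_width: 85.0
gripper_force: 0.0
rotary [302.9, 128.2] 0.72 depthpt [624.736  93.082 129.895]
guard_grip [375.2, 320.6] 0.45 depthpt [611.005  56.241 422.443]
[568.514  63.305 352.503] 10.4167
[([218.7, 111.8, 75.9, 48.2], 0.97)]
```

View pics/w6.png

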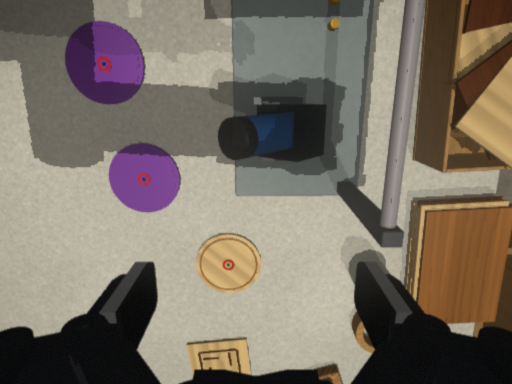

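```bash
cat > meas.py <<'E'
from look import *
from scipy.optimize import least_squares
c=cam("wrist"); img,d=cams.grab_frame("wrist"); P=pose()[0]; print("P",P)
o=cams.outline_of("rotary","wrist"); m=cv2.erode(o[0]["pixels"].astype(np.uint8),np.ones((3,3)))>0
v,u=np.nonzero(m&(d>0)); X=np.array([at_d(c,(a,b),d[b,a]) for a,b in zip(u,v)])
col=img[v,u].astype(int); blue=col[:,2]>col[:,0]+20
u0=dock_dir((-np.sin(.7),0,np.cos(.7)))
B=X[blue]; print(len(X),len(B),B.mean(0))
e1=dock_dir((0,1,0)); e2=np.cross(u0,e1)
def ax(p): 
    a=u0+p[2]*e1+p[3]*e2; a/=np.linalg.norm(a); return B.mean(0)+p[0]*e1+p[1]*e2,a
def res(p):
    o_,a=ax(p); w=B-o_; return np.linalg.norm(w-np.outer(w@a,a),axis=1)-22
r=least_squares(res,[0,-20*np.sign(e2[2]),0,0],loss="soft_l1"); o_,a=ax(r.x)
print("rms",np.sqrt(np.mean(r.fun**2)),"axis",a,"lean",np.arccos(a[2]),"yaw",np.arctan2(-a[1],-a[0]))
w=X-o_; s=w@a; rad=np.linalg.norm(w-np.outer(s,a),axis=1)
print("s pct",np.percentile(s[rad<26],[1,50,90,95,97,99,100]))
f=s[(rad<14)&(s>10)]; print("face s",np.median(f),len(f))
tail=o_+a*np.median(f); print("tail centre",tail,"origin",tail-130*a,"mouth",tail-75*a)
# fixed-direction fit
r2=least_squares(lambda p:res([p[0],p[1],0,0]),r.x[:2],loss="soft_l1"); o2,a2=ax([*r2.x,0,0]); print("nominal dir tail",o2+a2*np.median((X-o2)@a2 [None].ravel() if 0 else ((X-o2)@a2)[(rad<14)&(s>10)]),np.sqrt(np.mean(r2.fun**2)))
E
python3 meas.py
```

```text
P [568.484  63.761 352.49 ]
2675 1339 [590.362  93.951 148.25 ]
rms 0.40562770523492775 axis [-0.642  0.035  0.766] lean 0.6979158416158531 yaw -0.05384341044693455
s pct [-36.714  30.548  49.405  49.671  49.872  50.183  50.6  ]
face s 49.22282452101856 424
tail centre [544.959  91.623 174.526] origin [628.379  87.127  74.922] mouth [593.086  89.029 117.062]
nominal dir tail [544.873  91.629 174.472] 0.40702246266866693
```

Units first: shifts go in shares of 800 mm and turns go in shares of 2 pi rad. So 0.1208 rad / 6.2832 = 0.0192.

```bash
echo '{"offsets": [[0, 0, 0, 0, 0, 0.0192], [0, 0, 0, 0, 0, 0.0192], [0, 0, 0, 0, 0, 0.0192], [0, 0, 0, 0, 0, 0.0192], [0, 0, 0, 0, 0, 0.0192], [0, 0, 0, 0, 0, 0.0192], [0, 0, 0, 0, 0, 0.0192], [0, 0, 0, 0, 0, 0.0192]]}' | python3 -m creep 85 >/dev/null;  echo '{"offsets": [[0, 0, 0, 0, 0, 0.0192], [0, 0, 0, 0, 0, 0.0192], [0, 0, 0, 0, 0, 0.0192], [0, 0, 0, 0, 0, 0.0192], [0, 0, 0, 0, 0, 0.0192], [0, 0, 0, 0, 0, 0], [0, 0, 0, 0, 0, 0]]}' | python3 -m creep
echo '{"offsets": [[0, 0, 0, 0, 0.0159, 0], [0, 0, 0, 0, 0.0159, 0], [0, 0, 0, 0, 0.0159, 0], [0, 0, 0, 0, 0.0159, 0], [0, 0, 0, 0, 0.0159, 0], [0, 0, 0, 0, 0.0159, 0], [0, 0, 0, 0, 0.0159, 0], [0, 0, 0, 0, 0, 0]]}' | python3 -m creep
python3 - <<'E'
from go import *
a=np.array([-0.642,.035,.766]);t=np.array([544.96,91.62,174.5])
delta(t+20*a,-a,dock_dir((0,1,0)))
E
```

```text
time_s: 11.82
position: [568.4, 63.3, 352.6]
eef_rot: [-0.0, 1.0, -0.022, -0.0]
ft_force: [0.3, -0.5, -0.0]
gripper_width: 85.0
gripper_force: 0.0
time_s: 12.48
position: [565.3, 63.6, 350.3]
eef_rot: [0.009, 0.939, -0.021, 0.342]
ft_force: [0.3, 0.4, -0.6]
gripper_width: 84.8
gripper_force: 0.0
t 12.4833 P [565.34   63.584 350.305] F [ 0.349  0.421 -0.6  ] w 84.84761166733169 q [-0.12   0.031  1.522  0.059  0.891  1.476]
delta tool [-129.645  -27.49   100.604]
rotvec [ 0.001 -0.006 -3.134] delta after rot [129.772  26.931 100.591]
rotvec [-0.004 -0.001  0.007] delta after rot [-129.772  -26.931  100.591]
```

To row units: -33 mm / 800 = -0.0413, -31 mm / 800 = -0.0388, 0.007 rad / 6.2832 = 0.0011.

```bash
echo '{"offsets": [[0, 0, 0, 0, 0, 0.0011], [-0.0413, -0.0088, 0, 0, 0, 0], [-0.0413, -0.0088, 0, 0, 0, 0], [-0.0413, -0.0088, 0, 0, 0, 0], [-0.0388, -0.0075, 0, 0, 0, 0], [0, 0, 0.025, 0, 0, 0], [0, 0, 0.025, 0, 0, 0], [0, 0, 0, 0, 0, 0]]}' | python3 -m creep
echo '{"offsets": [[0, 0, 0, 0, 0, 0], [0, 0, 0, 0, 0, 0]]}' | python3 -m creep >/dev/null
python3 meas.py; python3 - <<'E'
from go import *
a=np.array([-0.642,.035,.766]);t=np.array([544.96,91.62,174.5])
delta(t,-a,dock_dir((0,1,0)))
E
```

```text
time_s: 13.15
position: [498.2, 94.1, 236.8]
eef_rot: [0.008, 0.94, -0.026, 0.341]
ft_force: [-0.9, 1.0, -0.2]
gripper_width: 84.9
gripper_force: 0.0
P [497.009  94.182 239.728]
3014 615 [590.751  88.749 149.987]
rms 0.17350991571255822 axis [-0.643  0.035  0.765] lean 0.6999720537034971 yaw -0.05480460300479069
s pct [-48.7    47.637  48.935  49.199  49.329  49.63   50.56 ]
face s 48.34277446180905 971
tail centre [545.017  91.173 174.618] origin [628.637  86.585  75.186] mouth [593.259  88.526 117.254]
nominal dir tail [545.015  91.147 174.616] 0.1735871696986943
t 13.4167 P [496.778  94.179 239.664] F [ 0.357  0.026 -0.592] w 84.91910962592219 q [-0.046  0.011  1.879 -0.005  0.55   1.585]
delta tool [-5.168  0.2   80.918]
rotvec [-0.004  0.005  3.138] delta after rot [ 4.938  0.07  80.932]
rotvec [-0.003 -0.003 -0.003] delta after rot [-4.938 -0.07  80.932]
```

To row units: 25 mm / 800 = 0.0313, -2.5 mm / 800 = -0.0031, -0.003 rad / 6.2832 = -0.0005.

```bash
echo '{"offsets": [[-0.0031, 0, 0, -0.0005, -0.0005, -0.0005], [-0.0031, 0, 0, 0, 0, 0], [0, 0, 0.0313, 0, 0, 0], [0, 0, 0.0313, 0, 0, 0], [0, 0, 0.0313, 0, 0, 0], [0, 0, 0.0313, 0, 0, 0], [0, 0, 0, 0, 0, 0], [0, 0, 0, 0, 0, 0]]}' | python3 -m creep
python3 - <<'E'
from go import *
a=np.array([-0.643,.035,.765]);t=np.array([545.0,91.3,174.6])
delta(t-74*a,-a,dock_dir((0,1,0)))
E
```

```text
time_s: 14.08
position: [556.3, 90.9, 157.9]
eef_rot: [0.009, 0.94, -0.026, 0.34]
ft_force: [-0.2, -0.1, -0.0]
gripper_width: 84.9
gripper_force: 0.0
t 14.0833 P [556.306  90.895 157.851] F [-0.188 -0.076 -0.008] w 84.90605164357447 q [-0.045  0.236  1.896 -0.02   0.315  1.597]
delta tool [ 2.401  0.209 53.887]
rotvec [ 0.008 -0.     3.141] delta after rot [-2.132 -0.211 53.898]
rotvec [ 0.     0.005 -0.001] delta after rot [ 2.132  0.211 53.898]
```

To row units: 15 mm / 800 = 0.0188, 10 mm / 800 = 0.0125, 0.005 rad / 6.2832 = 0.0008.

```bash
echo '{"offsets": [[0.0015, 0, 0.0188, 0, 0.0008, 0], [0.0013, 0, 0.0188, 0, 0, 0], [0, 0, 0.0125, 0, 0, 0], [0, 0, 0, 0, 0, 0], [0, 0, 0, 0, 0, 0]]}' | python3 -m creep
python3 - <<'E'
from go import *
a=np.array([-0.643,.035,.765]);t=np.array([545.0,91.3,174.6])
delta(t-74*a,-a,dock_dir((0,1,0)))
E
```

```text
time_s: 14.5
position: [583.7, 89.5, 130.0]
eef_rot: [0.009, 0.939, -0.026, 0.344]
ft_force: [-0.6, 0.9, 0.4]
gripper_width: 85.1
gripper_force: 0.0
t 14.5 P [583.708  89.523 130.014] F [-0.636  0.878  0.381] w 85.05260609503569 q [-0.045  0.324  1.877 -0.024  0.238  1.602]
delta tool [-0.967  0.332 14.931]
rotvec [-0.004  0.     3.141] delta after rot [ 0.931 -0.329 14.934]
rotvec [-0.    -0.002 -0.001] delta after rot [-0.931  0.329 14.934]
```

To row units: 4 mm / 800 = 0.005, -1 mm / 800 = -0.0013.

```bash
echo '{"offsets": [[-0.0013, 0.0004, 0.005, 0, 0, 0], [0, 0, 0.005, 0, 0, 0], [0, 0, 0.005, 0, 0, 0], [0, 0, 0, 0, 0, 0], [0, 0, 0, 0, 0, 0]]}' | python3 -m creep
echo '{"offsets": [[0, 0, 0, 0, 0, 0], [0, 0, 0, 0, 0, 0], [0, 0, 0, 0, 0, 0], [0, 0, 0, 0, 0, 0], [0, 0, 0, 0, 0, 0], [0, 0, 0, 0, 0, 0]]}' | python3 -m creep 0 70
python3 - <<'E'
from go import *
a=np.array([-0.643,.035,.765]);t=np.array([545.0,91.3,174.6])
delta(t-74*a,-a,dock_dir((0,1,0)))
c=cam("wrist"); img,d=cams.grab_frame("wrist"); P,M,s=pose(); save(img,"w8.png")
v,u=np.nonzero(d>0); X=np.array([at_d(c,(a_,b),d[b,a_]) for a_,b in zip(u,v)]); L=(X-P)@M
m=(abs(L[:,1])>22)&(abs(L[:,1])<45)&(abs(L[:,0])<14)&(L[:,2]<30)&(L[:,2]>-70); Q=L[m]; print(len(Q),np.percentile(Q[:,2],[50,90,97,99,100]))
E
```

```text
time_s: 14.92
position: [591.0, 88.7, 119.5]
eef_rot: [0.009, 0.939, -0.026, 0.344]
ft_force: [-0.9, -0.0, 0.7]
gripper_width: 84.7
gripper_force: 0.0
time_s: 15.42
position: [590.9, 88.6, 120.0]
eef_rot: [0.009, 0.939, -0.026, 0.344]
ft_force: [-5.3, -1.9, 5.5]
gripper_width: 42.7
gripper_force: 70.1
t 15.4167 P [590.923  88.64  120.039] F [-5.323 -1.857  5.525] w 42.69996314664385 q [-0.047  0.352  1.873 -0.024  0.214  1.601]
delta tool [-0.063 -0.16   2.632]
rotvec [-0.004 -0.     3.141] delta after rot [0.056 0.16  2.632]
rotvec [ 0.    -0.003 -0.001] delta after rot [-0.056 -0.16   2.632]
3926 [-48.978   5.073  21.278  26.77   29.99 ]
```

To row units: -10 mm / 800 = -0.0125, -5 mm / 800 = -0.0063.

```bash
echo '{"offsets": [[0, 0, -0.0063, 0, 0, 0], [0, 0, -0.0125, 0, 0, 0], [0, 0, -0.0125, 0, 0, 0], [0, 0, -0.0125, 0, 0, 0], [0, 0, 0, 0, 0, 0]]}' | python3 -m creep
python3 - <<'E'
from go import *
a=np.array([-0.643,.035,.765]);t=np.array([545.0,91.3,174.6])
delta(t+60*a,-a,dock_dir((0,1,0)))
E
```

```text
time_s: 15.88
position: [567.3, 90.3, 147.9]
eef_rot: [0.009, 0.938, -0.025, 0.344]
ft_force: [1.0, 0.5, -2.2]
gripper_width: 42.4
gripper_force: 72.1
t 15.8833 P [567.327  90.284 147.935] F [ 0.984  0.485 -2.244] w 42.350307640145154 q [-0.045  0.269  1.892 -0.02   0.277  1.597]
delta tool [  0.396   0.164 -94.788]
rotvec [-0.005  0.001  3.141] delta after rot [ -0.074  -0.199 -94.789]
rotvec [-0.    -0.003 -0.   ] delta after rot [  0.074   0.199 -94.789]
```

To row units: -14 mm / 800 = -0.0175, -12 mm / 800 = -0.015.

```bash
echo '{"offsets": [[0, 0, -0.015, 0, 0, 0], [0, 0, -0.0175, 0, 0, 0], [0, 0, -0.0175, 0, 0, 0], [0, 0, -0.0175, 0, 0, 0], [0, 0, -0.0175, 0, 0, 0], [0, 0, -0.0175, 0, 0, 0], [0, 0, -0.0175, 0, 0, 0], [0, 0, 0, 0, 0, 0]]}' | python3 -m creep
python3 - <<'E'
from go import *
a=np.array([-0.643,.035,.765]);t=np.array([545.0,91.3,174.6])
delta(t+60*a,-a,dock_dir((0,1,0)))
look=cams.grab_frame("wrist"); save(look[0],"w9.png")
E
```

```text
time_s: 16.55
position: [505.1, 93.7, 220.8]
eef_rot: [0.009, 0.939, -0.025, 0.344]
ft_force: [0.3, 0.3, -2.8]
gripper_width: 42.6
gripper_force: 72.6
t 16.55 P [505.119  93.677 220.847] F [ 0.315  0.329 -2.785] w 42.56431168199256 q [-0.044  0.052  1.901 -0.014  0.485  1.591]
delta tool [0.778 0.206 1.114]
rotvec [-0.005  0.001  3.141] delta after rot [-0.782 -0.206  1.112]
rotvec [-0.    -0.003 -0.   ] delta after rot [0.782 0.206 1.112]
```

View pics/w9.png

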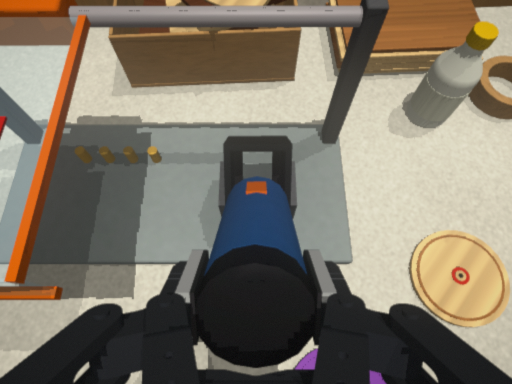

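The tool is drawn clear: the holster mouth is empty at (257,160), and the blank's ring is at (460,275). Next I measure the ring, draw 40 mm further, then turn plumb.

To row units: -20 mm / 800 = -0.025.

```bash
cat > ring.py <<'E'
from go import *
def ring(img,guess,c,r=14):
    h=cv2.cvtColor(img,cv2.COLOR_RGB2HSV); m=((h[...,0]<7)|(h[...,0]>172))&(h[...,1]>110)
    yy,xx=np.indices(m.shape); m&=(np.hypot(xx-guess[0],yy-guess[1])<r); v,u=np.nonzero(m); 
    (cx,cy),_,_=cv2.minAreaRect(np.column_stack([u,v]).astype(np.float32)); print("ring px",cx,cy,len(u),"->",at_z(c,(cx,cy),6)); return cx,cy
E
python3 - <<'E'
from ring import *
rd=lambda n:cv2.cvtColor(cv2.imread("pics/"+n),cv2.COLOR_BGR2RGB)
c=cam("wrist"); p=ring(rd("w9.png"),(460,275),c,18)
z=np.load("w6.npz"); c6=(float(z["f"]),float(z["cx"]),float(z["cy"]),z["R"],z["t"]); ring(z["img"],(228,265),c6)
ct=cam("top"); q=ring(rd("top0.png"),(273,191),ct,7); cs=cam("scene"); ring(rd("scene0.png"),(235,238),cs,7)
print(tri([(c,p),(ct,q)]))
E
echo '{"offsets": [[0, 0, -0.025, 0, 0, 0], [0, 0, -0.025, 0, 0, 0], [0.025, 0, -0.025, 0, 0, 0], [0.025, 0, -0.025, 0, 0, 0], [0, 0, 0, 0, 0, 0]]}' | python3 -m creep
```

```text
ring px 460.2500305175781 275.25 115 -> [ 512.219 -139.549    6.   ]
ring px 228.0 264.5 45 -> [ 511.475 -139.733    6.   ]
ring px 0.0 0.0 0 -> [1231.328  823.742    6.   ]
ring px 232.0 237.0 1 -> [ 509.065 -148.303    6.   ]
(array([513.645, 275.665, 826.715]), [np.float64(124.2182095107995), np.float64(110.52062908957025)])
time_s: 17.02
position: [487.7, 94.4, 311.8]
eef_rot: [0.009, 0.937, -0.026, 0.348]
ft_force: [0.8, 0.0, -1.8]
gripper_width: 42.8
gripper_force: 72.8
```

To row units: -0.1 rad / 6.2832 = -0.0159.

```bash
echo '{"offsets": [[0, 0, 0, 0, -0.0095, 0], [0, 0, 0, 0, -0.0159, 0], [0, 0, 0, 0, -0.0159, 0], [0, 0, 0, 0, -0.0159, 0], [0, 0, 0, 0, -0.0159, 0], [0, 0, 0, 0, -0.0159, 0], [0, 0, 0, 0, -0.0159, 0], [0, 0, 0, 0, -0.0064, 0]]}' | python3 -m creep
python3 - <<'E'
from go import *
delta((512,-139.7,235),(0,0,-1),(0,1,0))
E
```

```text
time_s: 17.68
position: [487.1, 94.1, 304.2]
eef_rot: [-0.0, 1.0, -0.028, -0.003]
ft_force: [-0.6, -0.5, -4.5]
gripper_width: 42.5
gripper_force: 72.7
t 17.6833 P [487.064  94.087 304.217] F [-0.641 -0.458 -4.535] w 42.51263056309775 q [-0.048  0.231  1.223  0.     1.692  1.578]
delta tool [ 38.161 232.069  68.968]
rotvec [0.008 0.001 3.086] delta after rot [ -24.936 -233.787   69.217]
rotvec [-0.     0.005 -0.055] delta after rot [ 24.936 233.787  69.217]
```

To row units: 35 mm / 800 = 0.0438, 31 mm / 800 = 0.0388, 0.005 rad / 6.2832 = 0.0008.

```bash
echo '{"offsets": [[0.005, 0.025, 0, 0, 0.0008, 0], [0.0063, 0.0388, 0, 0, 0, 0], [0.0063, 0.0388, 0, 0, 0, 0], [0.0063, 0.0438, 0, 0, 0, 0], [0.0075, 0.0438, 0, 0, 0, 0], [0.0063, 0.0438, 0, 0, 0, 0], [0.0063, 0.035, 0, 0, 0, 0], [0.0038, 0.02, 0, 0, 0, 0]]}' | python3 -m creep
echo '{"offsets": [[0, 0, 0, 0, 0, 0], [0, 0, 0, 0, 0, 0], [0, 0, 0.025, 0, 0, 0], [0, 0, 0.0313, 0, 0, 0], [0, 0, 0.025, 0, 0, 0], [0, 0, 0, 0, 0, 0], [0, 0, 0, 0, 0, 0]]}' | python3 -m creep
python3 - <<'E'
from go import *
delta((512,-139.7,199.6),(0,0,-1),(0,1,0))
from look import look
c,img,d=look(["bit","rotary"],"w10.png")
s,_=cams.grab_frame("scene"); S=cam("scene")
for n in ["bit","rotary","mark"]: print(n,[(r["at"],round(r["conf"],2)) for r in cams.mark_of(n,"scene")[:3]])
P=pose()[0]; print("expected bit tip px scene",proj(S,P+[0,0,-113.6]),"mark",proj(S,(512,-139.7,6)),"rotary origin",proj(S,P+[0,0,-58.6]))
save(np.hstack([cv2.resize(s[130:260,180:300],(390,422),interpolation=cv2.INTER_CUBIC),cv2.resize(img[100:384,120:392],(404,422))]),"fin.png")
E
```

```text
time_s: 18.35
position: [511.2, -141.7, 304.2]
eef_rot: [-0.0, 1.0, -0.029, 0.002]
ft_force: [-0.1, 0.5, -4.2]
gripper_width: 42.6
gripper_force: 73.0
time_s: 18.93
position: [511.2, -137.3, 241.2]
eef_rot: [-0.001, 1.0, -0.027, 0.003]
ft_force: [0.8, 0.2, -3.1]
gripper_width: 42.5
gripper_force: 73.0
t 18.9333 P [ 511.171 -137.287  241.234] F [ 0.798  0.202 -3.056] w 42.46887665491171 q [-0.488  0.316  1.282  0.003  1.54   1.136]
delta tool [ 0.738  2.416 41.636]
rotvec [-0.008  0.002  3.088] delta after rot [-0.829 -2.413 41.634]
rotvec [-0.001 -0.005 -0.053] delta after rot [ 0.829  2.413 41.634]
rotary [258.7, 206.5] 0.69 depthpt [ 532.671 -138.564  249.948]
bit []
rotary [([232.0, 196.8], 0.85)]
mark [([256.4, 202.8], 0.91), ([146.5, 213.7], 0.87), ([236.1, 239.3], 0.85)]
expected bit tip px scene [233.294 210.733] mark [234.486 236.505] rotary origin [232.584 198.233]
```

View pics/fin.png

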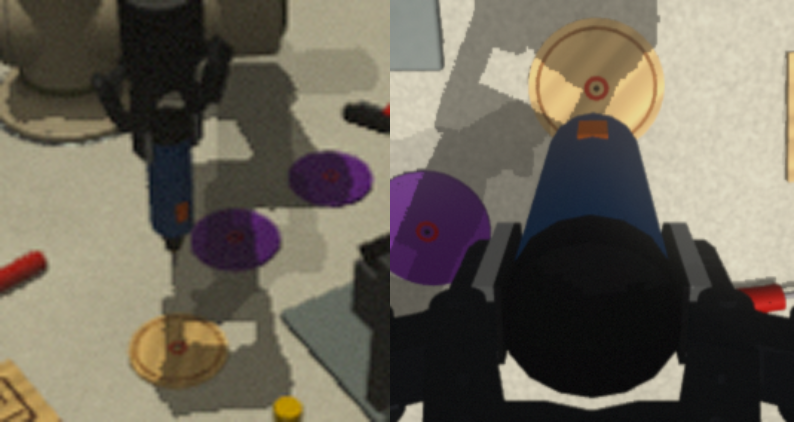

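```bash
cat > fin.py <<'E'
from ring import *
from scipy.optimize import least_squares
c=cam("wrist"); img,d=cams.grab_frame("wrist"); P,M,s=pose()
h=cv2.cvtColor(img,cv2.COLOR_RGB2HSV); m=(h[...,0]>100)&(h[...,0]<125)&(h[...,1]>90)&(d>0); m=cv2.erode(m.astype(np.uint8),np.ones((3,3)))>0
v,u=np.nonzero(m); B=np.array([at_d(c,(a,b),d[b,a]) for a,b in zip(u,v)]); B=B[np.hypot(B[:,0]-P[0],B[:,1]-P[1])<40]
k=lambda p,z:np.column_stack([p[0]+p[2]*z,p[1]+p[3]*z])
zz=B[:,2]-B[:,2].mean()
r=least_squares(lambda p:np.hypot(*(B[:,:2]-k(p,zz)).T)-22,[P[0],P[1],0,0],loss="soft_l1")
print(len(B),"zrange",B[:,2].min(),B[:,2].max(),"axis at mid",r.x[:2],"slope",r.x[2:],"rms",np.sqrt(np.mean(r.fun**2)))
print("tip xy by fit",k(r.x,np.array([P[2]-113.6-B[:,2].mean()]))[0],"TCP",P,"zaxis",M[:,2])
rp=[np.nan]
try: ring(img,tuple(np.array(eval(__import__("sys").argv[1]))),c,16)
except Exception as e: print(e)
delta((511.8,-139.7,199.6),(0,0,-1),M[:,1]); print("dq",np.abs(s["dq"]).max())
E
python3 fin.py "(258.7,160)"
```

```text
2254 zrange 241.13387743454882 296.06569519127794 axis at mid [ 511.011 -136.958] slope [-0.009  0.01 ] rms 0.24712405312357288
tip xy by fit [ 512.367 -138.461] TCP [ 511.415 -138.325  242.287] zaxis [ 0.008 -0.001 -1.   ]
ring px 257.0 160.0 83 -> [ 511.327 -138.626    6.   ]
t 19.3333 P [ 511.415 -138.325  242.287] F [-0.443 -0.033 -4.122] w 42.541038284171755 q [-0.49   0.314  1.281  0.003  1.539  1.136]
delta tool [ 0.122  1.346 42.69 ]
rotvec [ 0.    -0.008  0.   ] delta after rot [ 0.459  1.352 42.687]
rotvec [ 0.012  0.    -3.142] delta after rot [-0.459 -1.352 42.687]
dq 0.00419856489340264
```

To row units: 12 mm / 800 = 0.015, 10 mm / 800 = 0.0125, -0.008 rad / 6.2832 = -0.0013.

```bash
echo '{"offsets": [[0.0004, 0.0013, 0.0125, 0, -0.0013, 0], [0, 0, 0.015, 0, 0, 0], [0, 0, 0.015, 0, 0, 0], [0, 0, 0.0106, 0, 0, 0], [0, 0, 0, 0, 0, 0], [0, 0, 0, 0, 0, 0], [0, 0, 0, 0, 0, 0], [0, 0, 0, 0, 0, 0]]}' | python3 -m creep >/dev/null
python3 fin.py "(258,175)"
```

```text
2172 zrange 201.57943112712698 253.79177984722173 axis at mid [ 511.64  -138.102] slope [0.    0.009] rms 0.2451252478447025
tip xy by fit [ 511.627 -139.415] TCP [ 511.824 -139.41   199.879] zaxis [ 0. -0. -1.]
ring px 256.0 167.0 95 -> [ 510.348 -138.417    6.   ]
t 20.05 P [ 511.824 -139.41   199.879] F [-0.122 -0.046 -3.864] w 43.08665134090208 q [-0.489  0.348  1.355 -0.     1.439  1.136]
delta tool [-0.008  0.291  0.279]
rotvec [ 0. -0.  0.] delta after rot [-0.008  0.291  0.279]
rotvec [ 0.     0.    -3.142] delta after rot [ 0.008 -0.291  0.279]
dq 0.003565834365698592
```

```bash
echo '{"offsets": [[0, 0, 0, 0, 0, 0], [0, 0, 0, 0, 0, 0], [0, 0, 0, 0, 0, 0], [0, 0, 0, 0, 0, 0]]}' | python3 -m creep
python3 - <<'E'
from look import *
for n in("top","scene"):
    cams.grab_frame(n); print([(r["at"],r["conf"]) for r in cams.mark_of("guard_grip",n)[:1]],"expect",proj(cam(n),(579.5,290.2,234)))
    print([(r["at"],r["conf"]) for r in cams.mark_of("rotary",n)[:1]],proj(cam(n),pose()[0]-[0,0,58.6]))
    print("bit",[(r["at"],r["conf"]) for r in cams.mark_of("bit",n)[:1]],proj(cam(n),pose()[0]-[0,0,113.6]))
print(workorder.sign_off())
E
```

```text
time_s: 20.38
position: [511.6, -139.3, 199.4]
eef_rot: [-0.0, 1.0, -0.027, -0.0]
ft_force: [0.4, -0.2, -3.6]
gripper_width: 42.4
gripper_force: 73.0
[([121.5, 161.7], 0.65)] expect [122.986 159.472]
[([276.0, 182.8], 0.49)] [274.375 184.87 ]
bit [] [273.392 187.526]
[([341.4, 157.1], 0.83)] expect [344.852 153.561]
[([231.2, 209.0], 0.87)] [232.915 208.231]
bit [] [233.594 220.195]
the job is handed in; nothing more can be done
None
```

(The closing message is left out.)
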